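# Tug-check the vial carrier, then turn it upside down

### The arm

A 6-joint arm with a two-finger parallel gripper is mounted at the origin on a cart in front of the work surface, level with it; the furniture and walls round the work are solid. World frame = base frame: x ahead of the robot, y to its left, z up, the work surface at z = 0. Lengths are in m, angles in rad, forces in N, time in s.
With the tool pointing down it reaches from about 0.325 to 0.875 m from the base axis. Payload 4.4 kg.
Tool frame: the origin (TCP) lies at the very end of the fingers, on their centre line; the grasp point (between the pads) lies 19 mm behind it (bot.tcp_to_grasp is the distance from the TCP to the grasp point, in m); z points along the fingers, x is the direction in which the jaws open and shut, and the axes are right-handed (so a half turn about z gives the same grasp; the last joint's range is limited). The gripper opens to 85 mm and grips with 20 to 120 N. Pads are 22 mm wide; open, the fingers measure 114 mm over their backs; the gripper's body (76 mm by 85 mm) begins 54 mm behind the grasp point. The pads swing forward as they close: fully open they stand 13 mm farther back than shut.
Start: joints at [1.091, 0.207, 1.542, -0, 1.393, -0.15], TCP at [0.186, 0.544, 0.196] pointing down, gripper open.
Joint ranges: [-2.73, 2.73], [-0.86, 2.22], [0.23, 2.46], [-1.11, 4.25], [0.08, 2.63], [-2.82, 2.82]. Speed limits (rad/s): [2.79, 2.79, 3.14, 3.14, 3.14, 3.14].

### API

Orientations are given as a unit quaternion [w, x, y, z].
In Python, from workcell import bot gives the robot as it stands. The module is installed in compiled form; this text tells all that it offers. Calls block until the motion is done:
- bot.reach(position, orientation): joint-space move of the TCP to a pose.
- bot.movel(position, velocity=0.15, orientation=None, guard=None): straight line of the TCP; orientation=None keeps the orientation; velocity is the mean speed in m/s. With guard (N) it stops when the force on the tool has changed by that much, and returns True; else False.
- bot.goto_joints(angles): joint-space move.
- bot.grip(opening): finger opening in m; the grip force is fixed at half the most; returns when the fingers have stopped.
- bot.wait(seconds).
- bot.solve_ik(position, orientation): joint angles nearest the present ones, or None.
- bot.get_state(): the state.
- bot.read_camera(name): name is "side" or "top"; returns a dict with "color" (400x640x3 uint8, red, green, blue), "range_z" (400x640 float32, m along the optical axis (not along the pixel's ray), 0 where there is no reading), "intrinsics" (3x3 intrinsics, pixels), "R" (3x3) and "t" (3): a world point X has camera coordinates R X + t. Camera axes: x right, y down, z forward; pixel columns grow to the right and rows downward; lengths in m; the calibration is good to about 2 mm. A picture is of the moment at which its call begins.
A pose or a line that the arm cannot do raises bot.PlanningError and nothing moves.
- bot.finish_job(): hands the job in, once; it reports no verdict.
The state is a dict: "clock": time; "joint_pos": joint angles; "dq": joint speeds; "joint_torque": joint torques, N m; "position": TCP position; "tool_rot": TCP orientation; "ft_force": force on the tool from outside, world axes, zero at the start; "wrist_torque": the same for the moment, N m; "grip_width": finger opening in m.
Only numpy, scipy, OpenCV 4.12 (cv2) and the standard library are available. Lean on these libraries where they do the work, as an engineer would, in place of code of your own. Each camera call takes 0.05 s, during which the arm holds its last target.

### The job

Two swing cradles stand on the bench: one holds capped round vials, the other open square cuvettes. Take the vial carrier by its handle bar and give it a short firm tug straight out of its cradle, towards you, to make sure that the latch holds; keep it level while you tug. Then swing the bar up and over to the far side until the vials hang upside down, and let go; the cuvettes must stay upright.

Things in the scene. Friction and masses are not known exactly. Their poses are not given: they have to be found in the camera images.
- vial_cradle_bar (a point): Middle of the handle bar of the carrier with six capped round vials: a level steel rod 10 mm thick along its y, 89 mm free between two arms, at the start on the robot's side. Deck edge 53 mm, vial caps 68 mm from the bar (along x), cap tops 44 mm above it. Turns with the carrier: z is the carrier's top side (up at the start, down when upside down), x points from bar to pivot.
- vial_cradle_pivot (a point): Middle of the pivot axis of the fixed vial cradle, 110 mm above the bench. x: level, start side to far side; y: along the axis; z up. Uprights (36 mm wide) at y = +-79 mm. The bar is 100 mm from the axis, starts on the -x side 0 to 6 degrees above level and swings over the top to the +x side, 180 degrees between hard stops. Friction 0.16 N m: it stays where it is left.
- vial_cradle_carrier (a joint): How far (m) the vial carrier (about 0.3 kg) is pulled out of its frame against the sprung latch, along -x of vial_cradle_bar; 0 is home, hard stop 0.007. It takes 1.2 N per mm and springs back. A tug counts at 3 mm or more (about 4 N) held for a third of a second, the carrier within 14 degrees of level.
- cuvette_cradle_bar (a point): Middle of the handle bar of the other cradle, built the same, whose carrier holds six open square cuvettes (24 mm wide, tops 30 mm above the bar's height). Same axes as the vial bar. To be left upright.

How it is judged:
On the way, in this order (a step that is already met when the one before it is completed fails the run):
1. the vial carrier is tugged at least 3 mm out against its latch while within 14 degrees of level (value of joint vial_cradle_carrier above 0.003 m and angle between vial_cradle_bar's own z axis and vertical below 0.25 rad), for 0.2 s.
2. the vial carrier is swung over, upside down (angle between vial_cradle_bar's own z axis and vertical above 2.89 rad), for 0.2 s.
At the end, for the whole second after the job is handed in: the vial carrier is upside down to within 14 degrees, home against its latch to within 2 mm, and the cuvette carrier is upright to within 17 degrees (angle between vial_cradle_bar's own z axis and vertical above 2.89 rad and value of joint vial_cradle_carrier below 0.002 m and angle between cuvette_cradle_bar's own z axis and vertical below 0.3 rad); the robot touches nothing.
It fails at once if the cuvette carrier is tipped by more than 17 degrees (angle between cuvette_cradle_bar's own z axis and vertical above 0.3 rad).
It also fails if it takes over 38 s, if anything falls off the work surface, if the arm or the gripper's body presses on something with over 40 N, if the wrist force passes 120 N, or if a joint passes its speed limit or range.

## Working session

There is one attempt and no reset: what is moved stays moved. The work goes in short steps, each a Python script; the robot and the scene stay as the last script left them, time stands still between calls to the robot, and variables do not carry over. Pictures are saved under pics/ and viewed, and the job is handed in when it is done.

```bash
mkdir -p pics
python3 - <<'E'
from workcell import bot
import cv2,numpy as np
for n in("side","top"):
    c=bot.read_camera(n); np.savez(f"{n}.npz",**c)
    cv2.imwrite(f"pics/{n}0.png",c["color"][:,:,::-1]); print(n,c["intrinsics"],c["R"],c["t"])
print(bot.get_state())
E
```

```text
side [[437.65398952   0.         317.12256836]
 [  0.         437.65398952 203.38807984]
 [  0.           0.           1.        ]] [[ 0.97393158 -0.22597093  0.01986   ]
 [-0.13776371 -0.65876379 -0.73962925]
 [ 0.18021776  0.7176123  -0.67272145]] [-0.49553358  0.18393611  0.94764493]
top [[421.4148578    0.         323.2479709 ]
 [  0.         421.4148578  199.34884662]
 [  0.           0.           1.        ]] [[-0.02601403 -0.99954374 -0.01534861]
 [-0.98601814  0.02818398 -0.16423727]
 [ 0.16459492  0.01086153 -0.98630144]] [0.01223421 0.5028519  0.92862303]
{'clock': 0.1, 'joint_pos': array([ 1.09049493e+00,  2.07319401e-01,  1.54281437e+00, -5.27081654e-07,
        1.39350725e+00, -1.50504473e-01]), 'dq': array([ 1.38675112e-03, -1.52327018e-03, -6.24461732e-04,  3.63211417e-05,
        8.74080215e-04, -1.81853220e-03]), 'joint_torque': array([-6.01146767e-04, -3.84093440e+01, -2.92547017e+01, -1.31879028e-04,
        4.86883626e-03,  1.60946917e-05]), 'position': array([0.18587529, 0.54333142, 0.19544913]), 'tool_rot': array([ 4.64065633e-04,  8.13587558e-01,  5.81441516e-01, -9.13014461e-04]), 'ft_force': array([ 0.12326557,  0.56655347, -0.42163884]), 'wrist_torque': array([-0.04051727, -0.01621194, -0.0164099 ]), 'grip_width': 0.08523989311787718}
```

View pics/side0.png

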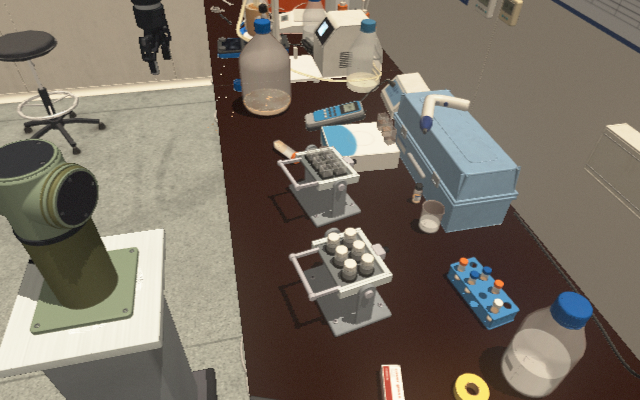

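View pics/top0.png

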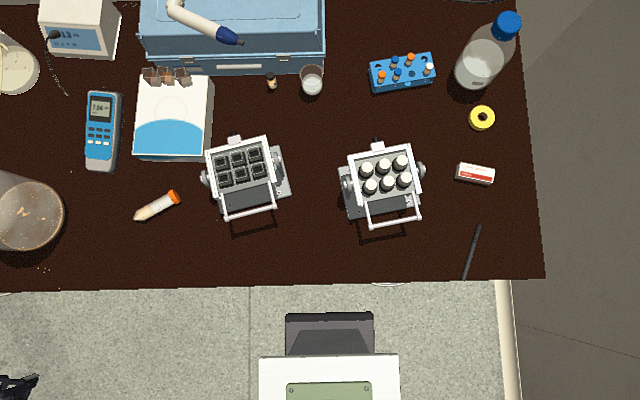

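The vial cradle is the right one in the top view, with its bar at about (369,226)-(420,219). The cuvette cradle is the left one, with its bar at about (224,219)-(275,211). I'll zoom in and measure.

```bash
cat > h.py <<'E'
import numpy as np
def ray(c,u,v):
    K,R,t=c["intrinsics"],c["R"],c["t"]
    d=R.T@np.linalg.solve(K,[u,v,1.]); return -R.T@t,d
def onz(c,u,v,z):
    o,d=ray(c,u,v); return o+d*(z-o[2])/d[2]
def pts(c):
    h,w=c["range_z"].shape;u,v=np.meshgrid(np.arange(w),np.arange(h))
    z=c["range_z"]; P=np.stack([u*z,v*z,z],-1)@np.linalg.inv(c["intrinsics"]).T
    X=(P-c["t"])@c["R"]; X[z==0]=np.nan; return X
E
python3 - <<'E'
import numpy as np,cv2
from h import *
t=np.load("top.npz");s=np.load("side.npz")
a=cv2.resize(t["color"][125:240,330:440],None,fx=5,fy=5,interpolation=cv2.INTER_CUBIC)[:,:,::-1]
cv2.imwrite("pics/tz.png",a)
a=cv2.resize(s["color"][220:335,280:400],None,fx=5,fy=5,interpolation=cv2.INTER_CUBIC)[:,:,::-1]
cv2.imwrite("pics/sz.png",a)
X=pts(t)
# bright low-sat pixels with height 0.09..0.19
hsv=cv2.cvtColor(t["color"],cv2.COLOR_RGB2HSV)
for u,v in[(380,225),(395,223),(410,220),(235,217),(250,215),(265,212)]:
    for dv in(-3,-2,-1,0,1,2,3): print(u,v+dv,X[v+dv,u].round(3),t["color"][v+dv,u])
E
```

```text
380 222 [ 0.451 -0.134  0.001] [89 82 76]
380 223 [ 0.437 -0.121  0.113] [237 228 221]
380 224 [ 0.435 -0.12   0.113] [255 253 252]
380 225 [ 0.433 -0.12   0.114] [235 232 227]
380 226 [ 0.431 -0.12   0.115] [183 180 173]
380 227 [ 0.429 -0.12   0.113] [62 47 41]
380 228 [ 0.437 -0.134 -0.001] [44 18  9]
395 220 [ 0.443 -0.153  0.111] [240 236 229]
395 221 [ 0.44  -0.152  0.117] [255 255 255]
395 222 [ 0.439 -0.152  0.111] [232 226 223]
395 223 [ 0.436 -0.152  0.116] [184 178 172]
395 224 [ 0.434 -0.152  0.112] [61 49 40]
395 225 [ 0.444 -0.17  -0.002] [47 22 14]
395 226 [ 0.441 -0.169  0.002] [55 31 22]
410 217 [ 0.448 -0.184  0.114] [240 238 228]
410 218 [ 0.446 -0.184  0.114] [255 255 255]
410 219 [ 0.444 -0.184  0.115] [228 219 214]
410 220 [ 0.441 -0.183  0.116] [181 179 173]
410 221 [ 0.44  -0.184  0.109] [55 42 37]
410 222 [ 0.45  -0.205  0.001] [49 29  7]
410 223 [ 0.447 -0.205 -0.   ] [52 29 16]
235 214 [0.464 0.184 0.122] [240 234 226]
235 215 [0.461 0.184 0.124] [242 235 232]
235 216 [0.459 0.183 0.126] [246 244 240]
235 217 [0.457 0.184 0.122] [191 182 175]
235 218 [0.456 0.185 0.119] [114 113 111]
235 219 [ 0.469  0.212 -0.005] [45 15  5]
235 220 [ 0.466  0.211 -0.001] [49 24 15]
250 212 [0.467 0.152 0.125] [247 243 241]
250 213 [0.465 0.153 0.121] [193 185 180]
250 214 [0.463 0.153 0.121] [122 120 117]
250 215 [ 0.477  0.176 -0.002] [46 16  5]
250 216 [ 0.475  0.175 -0.001] [50 19  3]
250 217 [ 0.473  0.176 -0.003] [61 37 29]
250 218 [ 0.47   0.176 -0.002] [55 27 14]
265 209 [0.472 0.12  0.124] [194 187 182]
265 210 [0.471 0.121 0.12 ] [133 131 128]
265 211 [0.486 0.139 0.   ] [45 12  1]
265 212 [ 0.483  0.139 -0.001] [55 31 19]
265 213 [0.481 0.139 0.001] [49 24 19]
265 214 [ 0.479  0.139 -0.001] [59 34 24]
265 215 [0.476 0.139 0.   ] [56 35 28]
```

```bash
sleep 1
```

```text
(no output)
```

View pics/tz.png

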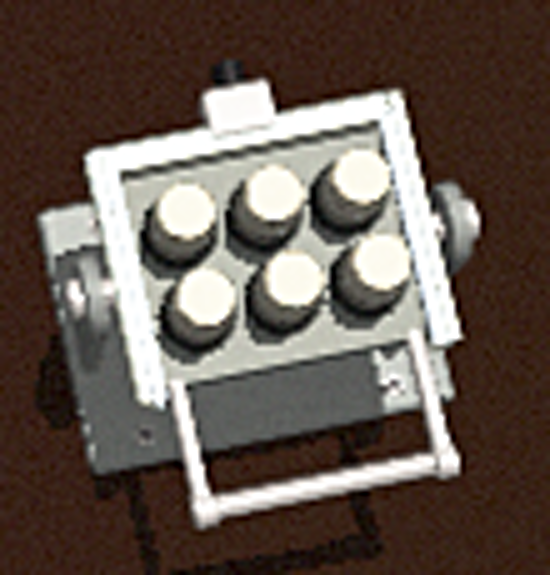

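View pics/sz.png

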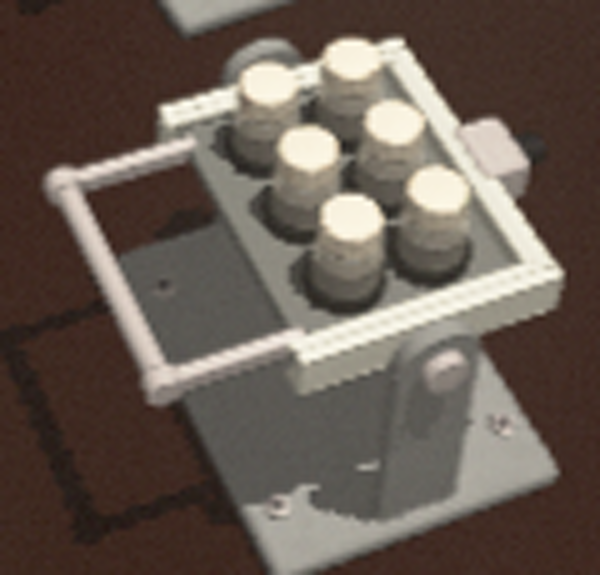

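Top zoom: the bar runs (371,227)-(420,217), nearly level at z≈0.11. I'll fit it with depth and cross-check against the side view.

Run:
```python
import numpy as np,cv2
from h import *
t=np.load("top.npz");s=np.load("side.npz")
# bar via bright ridge in columns; top view
def bar(c,u0,u1,vf,zc):
    P=[];X=pts(c);Q=[]
    hsv=cv2.cvtColor(c["color"],cv2.COLOR_RGB2HSV)
    for u in range(u0,u1):
        v0=int(round(vf(u)));vs=np.arange(v0-5,v0+6)
        ok=(X[vs,u,2]>0.09)&(X[vs,u,2]<.15)
        Q+=list(X[vs[ok],u]); P.append([u,vs[ok].mean()])
    return np.array(P),np.array(Q)
for name,u0,u1,vf in(("vial",376,414,lambda u:225-(u-380)*.22),("cuv",230,270,lambda u:216.5-(u-235)*.25)):
    P,Q=bar(t,u0,u1,vf,.11)
    zt=np.percentile(Q[:,2],75)
    W=np.array([onz(t,u,v,zt-.005) for u,v in P])
    p=np.polyfit(W[:,1],W[:,0],1); print(name,"top z",zt,"slope",p[0],"resid",np.std(W[:,0]-np.polyval(p,W[:,1])),"yaw",np.degrees(-np.arctan(p[0])), "depth slope",np.polyfit(Q[:,1],Q[:,0],1), "n",len(Q),"mid x line",p)
# bar ends from top zoom (corner ball centres), plane z .11
E=lambda x,y:(330+(x+.5)/5-.5,125+(y+.5)/5-.5)
for q in((205,508),(448,460)): print("end",onz(t,*E(*q),.11))
# pivot knobs (outer faces) top
for q in((76,296),(462,222)): print("knob",onz(t,*E(*q),.11))
# side ends
S=lambda x,y:(280+(x+.5)/5-.5,220+(y+.5)/5-.5)
for q in((62,186),(158,386)): print("side end",onz(s,*S(*q),.11))
# triangulate
for a,b in(((205,508),(62,186)),((448,460),(158,386))):
    o1,d1=ray(t,*E(*a));o2,d2=ray(s,*S(*b))
    k=np.linalg.lstsq(np.stack([d1,-d2],1),o2-o1,rcond=None)[0]
    A=o1+k[0]*d1;B=o2+k[1]*d2;print("tri",(A+B)/2,np.linalg.norm(A-B))
# frame side lines: top frame points z
X=pts(t)
for q in((95,170),(395,105),(150,395),(445,330)):
    u,v=map(lambda z:int(round(z)),E(*q)); print("frame",X[v,u])
```

```text
vial top z 0.11562173837232755 slope -0.1717577396043727 resid 0.000416769117274217 yaw 9.745899065398422 depth slope [-0.17244059  0.41274812] n 182 mid x line [-0.17175774  0.41313893]
cuv top z 0.12401990429320062 slope -0.23806763670386963 resid 0.000509145189940701 yaw 13.391001142584836 depth slope [-0.23759557  0.50283785] n 195 mid x line [-0.23806764  0.50364734]
end [ 0.43126774 -0.10072571  0.11      ]
end [ 0.44879744 -0.20427214  0.11      ]
knob [ 0.52414438 -0.04943958  0.11      ]
knob [ 0.55182476 -0.21682511  0.11      ]
side end [ 0.43190612 -0.09786987  0.11      ]
side end [ 0.44872194 -0.20071935  0.11      ]
tri [ 0.43122607 -0.10043935  0.11300663] 0.0005099518414148449
tri [ 0.44820846 -0.20342287  0.1138795 ] 0.0002553508039637018
frame [ 0.57628861 -0.05992812  0.1193154 ]
frame [ 0.6007429  -0.18971832  0.1209863 ]
frame [ 0.47777268 -0.07951586  0.12005548]
frame [ 0.50228716 -0.20545195  0.11855793]
```

Both views agree: the bar middle is at about (0.440, -0.152, 0.111), and the yaw is 9.6° from both the bar and the pivot knobs. Pivot by knob midpoint (0.538, -0.133) matches bar + 100 mm to within 2 mm. Next step is the approach with a partial opening, since a full opening would hit the deck.

```bash
cat >> h.py <<'E'
from scipy.spatial.transform import Rotation as Ro
YAW=np.radians(9.6); XA=np.array([np.cos(YAW),np.sin(YAW),0]);YA=np.array([-np.sin(YAW),np.cos(YAW),0]);Z=np.array([0,0,1.])
BAR=np.array([.4400,-.152,.1115])
def quat(phi,sgn=1):
    z=-Z*np.cos(phi)+XA*np.sin(phi); x=sgn*(XA*np.cos(phi)+Z*np.sin(phi)); y=np.cross(z,x)
    q=Ro.from_matrix(np.stack([x,y,z],1)).as_quat(); return q[[3,0,1,2]],z
def tcp(g,phi,sgn=1,d=.019):
    q,z=quat(phi,sgn); return g+d*z,q
E
python3 - <<'E'
from workcell import bot
from h import *
print(bot.tcp_to_grasp)
PIV=BAR+.1*XA
for s in(1,-1):
  for ph,g in((12,BAR),(0,PIV+[0,0,.1]),(-18,PIV+.1*XA),(-18,PIV+.1*XA+.12*Z)):
    print(s,ph,bot.solve_ik(*tcp(g,np.radians(ph),s)))
E
```

```text
0.0187
1 12 [-0.62789804 -0.02695282  2.04639145  0.17951987  0.98196115 -0.88485285]
1 0 [-4.02005282e-01  1.68374055e-01  1.59497229e+00 -4.44089210e-16
  1.37824631e+00 -5.69556890e-01]
1 -18 [-0.25261109  0.66129049  1.15939284 -0.12647976  1.60899094 -0.40664263]
1 -18 [-0.25261109  0.57085834  1.04901048 -0.13005361  1.80816702 -0.43253281]
-1 12 [-0.62789804 -0.02695282  2.04639145  0.17951987  0.98196115  2.2567398 ]
-1 0 [-4.02005282e-01  1.68374055e-01  1.59497229e+00 -4.44089210e-16
  1.37824631e+00  2.57203576e+00]
-1 -18 [-0.25261109  0.66129049  1.15939284 -0.12647976  1.60899094  2.73495002]
-1 -18 [-0.25261109  0.57085834  1.04901048 -0.13005361  1.80816702  2.70905985]
```

Run:
```python
from workcell import bot
from h import *
import cv2
bot.movel([.186,.544,.33],velocity=.25)
ph=np.radians(12)
p,q=tcp(BAR,ph); _,z=quat(ph)
bot.reach(p-z*.12,q)
bot.grip(.04)
bot.movel(p-z*.035,velocity=.15)
st=bot.get_state();print(st["clock"],st["position"],p-z*.035,st["ft_force"],st["grip_width"])
for n in("side","top"):
    c=bot.read_camera(n); np.savez(f"{n}1.npz",**c)
    im=c["color"][180:340,260:420] if n=="side" else c["color"][120:260,310:450]
    cv2.imwrite(f"pics/{n}1.png",cv2.resize(im,None,fx=3.7,fy=3.7,interpolation=cv2.INTER_CUBIC)[:,:,::-1])
```

```text
4.6417 [ 0.43715198 -0.15290647  0.12775771] [ 0.43672    -0.15255477  0.12715036] [-0.1745259 -0.7101971 -0.2077801] 0.039661917635194686
```

View pics/side1.png

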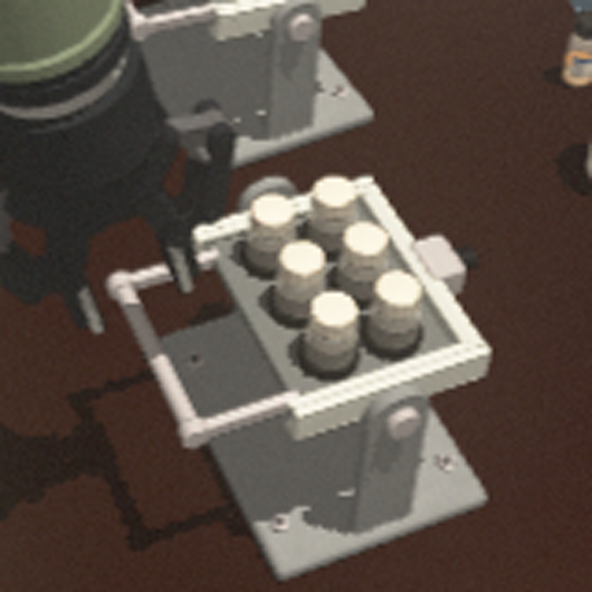

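View pics/top1.png

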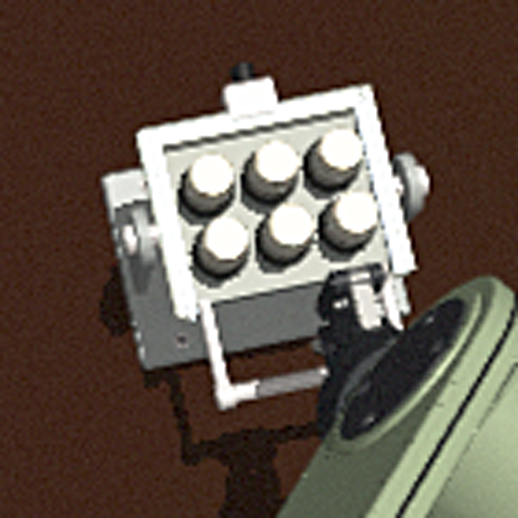

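Side view: the fingertips at (92,325) and (182,285) straddle the bar near its middle (155,355), with the inner finger clear of the deck and caps. I'll descend with a guard and grip.

Run:
```python
from workcell import bot
from h import *
import cv2
ph=np.radians(12)
p,q=tcp(BAR,ph)
hit=bot.movel(p,velocity=.08,guard=8)
st=bot.get_state();print(hit,st["position"]-p,st["ft_force"])
if not hit:
    bot.grip(0.0)
st=bot.get_state();print(st["clock"],st["position"]-p,st["ft_force"],st["grip_width"])
c=bot.read_camera("side")
cv2.imwrite("pics/side2.png",cv2.resize(c["color"][180:340,260:420],None,fx=3.7,fy=3.7,interpolation=cv2.INTER_CUBIC)[:,:,::-1])
```

```text
False [ 1.04702773e-04 -4.08745624e-05  9.96929456e-05] [-0.06241737 -0.58546176  0.42392568]
5.7917 [ 9.68421031e-05 -7.14181350e-05  2.06826369e-04] [-0.13783743 -0.22778533 -0.82847396] -0.00012811522264306982
```

View pics/side2.png

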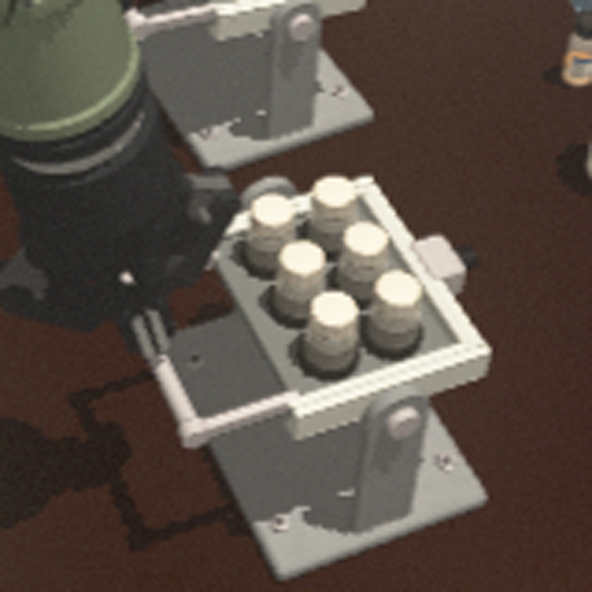

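The grip closed to 0, so it missed the bar. I'll project the expected points to find out why.

Run:
```python
from workcell import bot
from h import *
import cv2
st=bot.get_state()
for n in("side","top"):
    c=bot.read_camera(n)
    im=cv2.resize(c["color"],None,fx=8,fy=8,interpolation=cv2.INTER_CUBIC)[:,:,::-1].copy()
    for X,col in((st["position"],(0,0,255)),(BAR,(0,255,0)),(BAR+YA*.05,(255,0,0)),(BAR-YA*.05,(255,0,0))):
        k=c["intrinsics"]@(c["R"]@X+c["t"]);k=k[:2]/k[2];print(n,k)
        cv2.circle(im,tuple(int(v*8+4) for v in k),3,col,-1)
    m=c["intrinsics"]@(c["R"]@BAR+c["t"]);m=(m[:2]/m[2]*8).astype(int)
    cv2.imwrite(f"pics/{n}3.png",im[m[1]-290:m[1]+290,m[0]-300:m[0]+300])
```

```text
side [303.28162149 281.93015969]
side [301.31565504 276.59400408]
side [292.3113408  258.12677221]
side [311.07406678 296.60783829]
top [393.11923038 220.48194358]
top [394.796439   221.33708889]
top [371.59673369 225.91600752]
top [417.95252104 216.76678019]
```

View pics/side3.png

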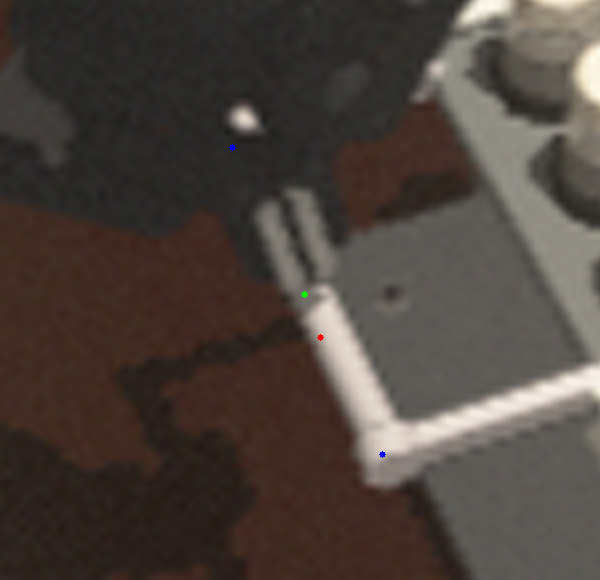

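View pics/top3.png

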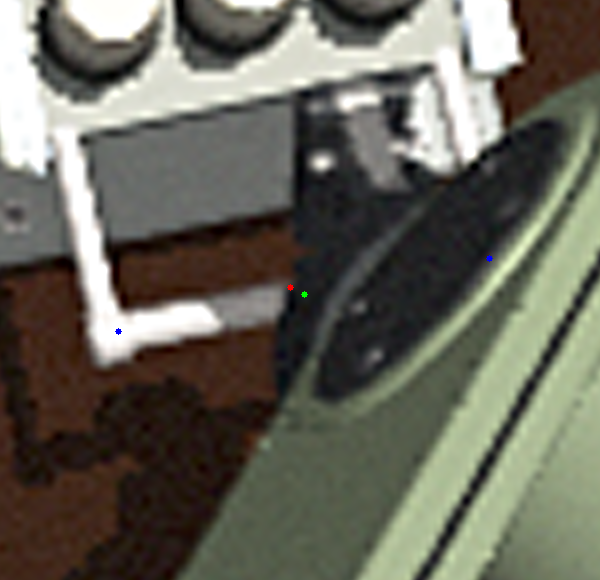

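Run:
```python
from workcell import bot
from h import *
st=bot.get_state();print(st["position"],st["grip_width"],st["ft_force"])
c=bot.read_camera("side");X=pts(c)
m=c["intrinsics"]@(c["R"]@BAR+c["t"]);m=(m[:2]/m[2]*8).astype(int)
q,z=quat(np.radians(12)); xt=XA*np.cos(np.radians(12))+Z*np.sin(np.radians(12))
for v in range(262,286):
  r=[]
  for u in range(294,310):
    d=X[v,u]-BAR
    L=int(c["color"][v,u].mean())
    r.append(f"{L:3d}/{1000*d@xt:4.0f},{1000*d@YA:4.0f},{1000*d@z:4.0f}" if abs(d).max()<.08 else f"{L:3d}/  ------- ")
  print(v,*r[::1])
```

```text
[ 0.44390661 -0.15135959  0.09297157] 3.2053418494565804e-05 [-0.43295008  0.10462073 -0.53031745]
262  43/  -5, -13, -68  42/  -3, -13, -68  46/  -1, -12, -64  40/   1,  -4, -53  42/   3,  -4, -51  41/   4,  -7, -54  41/   5, -14, -62  39/   7, -13, -59  45/   9, -14, -59  43/  11, -14, -59  45/  12, -13, -56  45/  15,  -7, -47  50/  -------   48/  -------   45/  -------   52/  ------- 
263  42/  -5, -13, -65  41/  -3, -12, -63  39/  -2, -12, -62  40/  -0, -13, -61  44/   2,  -7, -53  62/   4,  -8, -52  58/   5, -14, -59  54/   7, -12, -56  52/   8, -12, -54  44/  10, -13, -55  44/  12,  -8, -47  45/  14,  -9, -47  48/  -------   49/  -------   51/  -------   49/  ------- 
264  51/  -6, -12, -62  50/  -4, -12, -61  43/  -2, -13, -60  44/  -1, -13, -60  42/   1,  -8, -52  73/   3, -10, -53 105/   5,  -9, -51 107/   6, -12, -53  91/   8, -10, -49  46/  10,  -8, -45  43/  12,  -7, -42  40/  14,  -7, -41  44/  15,  -7, -40  52/  -------   51/  -------   50/  ------- 
265  48/  -7, -14, -62  41/  -5, -12, -58  63/  -3, -12, -56  77/  -1, -13, -57  61/   1, -10, -52  51/   2, -12, -52  83
[... 5090 characters left out ...]
----   46/  -------   59/  -------  115/  -2, -15,  -1 175/  -1, -18,  -3 200/   1, -19,  -3 212/   3, -19,  -2 210/   4, -21,  -4 172/   6, -21,  -2  91/  ------- 
284  33/  -------   41/  -------   44/  -------   46/  -------   49/  -------   45/  -------   49/  -------   47/  -------   53/  -------  100/  -------  153/  -2, -22,  -5 189/  -0, -22,  -4 210/   2, -23,  -4 214/   3, -24,  -4 188/   5, -24,  -3 123/   7, -24,  -1
285  47/  -------   48/  -------   48/  -------   42/  -------   44/  -------   49/  -------   44/  -------   46/  -------   46/  -------   75/  -------  127/  -2, -20,   1 175/  -1, -22,  -2 201/   1, -23,  -2 213/   2, -26,  -4 208/   4, -25,  -1 170/   6, -25,  -0
```

```bash
python3 - <<'E'
from workcell import bot
from h import *
import cv2
q,z=quat(np.radians(12)); xt=XA*np.cos(np.radians(12))+Z*np.sin(np.radians(12))
c=np.load("side1.npz");X=pts(c);T=np.array([ 0.43715198,-0.15290647,0.12775771])
c2=bot.read_camera("side");T2=bot.get_state()["position"]
def tip(c,T,z,xt,ya,lim=.06):
    X=pts(c)-T; a=X@z;b=X@xt;y=X@ya
    dark=c["color"].mean(2)<150
    m=(abs(y)<.025)&(abs(b)<.06)&(a>-.09)&(a<.03)&dark
    for lo in range(-90,30,5):
        k=m&(a*1000>=lo)&(a*1000<lo+5)
        if k.sum(): print(lo,k.sum(),"x",np.percentile(b[k],[0,50,100]).round(3),"y",np.median(y[k]).round(3))
print("open 40");tip(c,T,z,xt,YA)
print("shut");tip(c2,T2,z,xt,YA)
c0=np.load("side.npz");T0=np.array([0.18587529, 0.54333142, 0.19544913])
k=c0["intrinsics"]@(c0["R"]@T0+c0["t"]);print("start TCP px",k[:2]/k[2])
print(bot.get_state()["joint_pos"])
E
python3 - <<'E'
import numpy as np,cv2
c=np.load("side.npz")["color"]
cv2.imwrite("pics/start.png",cv2.resize(c[0:100,100:220],None,fx=5,fy=5)[:,:,::-1])
E
```

```text
open 40
-90 120 x [-0.051 -0.021  0.053] y -0.007
-85 72 x [-0.049 -0.02   0.052] y -0.012
-80 20 x [-0.042 -0.024  0.038] y -0.012
-75 25 x [-0.033  0.022  0.031] y -0.01
-70 25 x [-0.031 -0.018  0.034] y -0.01
-65 28 x [-0.031 -0.019  0.035] y -0.008
-60 32 x [-0.031  0.022  0.034] y -0.009
-55 26 x [-0.031  0.022  0.035] y -0.008
-50 27 x [-0.031  0.022  0.036] y -0.008
-45 22 x [-0.03  -0.019  0.031] y -0.011
-40 9 x [-0.024  0.022  0.028] y -0.01
10 41 x [-0.003  0.001  0.005] y 0.01
15 26 x [-0.003  0.004  0.007] y 0.007
20 6 x [0.055 0.056 0.059] y 0.017
25 71 x [0.053 0.056 0.06 ] y -0.003
shut
-90 127 x [-0.032 -0.007  0.037] y -0.007
-85 68 x [-0.031  0.004  0.035] y -0.012
-80 34 x [-0.024 -0.     0.032] y -0.012
-75 26 x [-0.013  0.003  0.015] y -0.009
-70 21 x [-0.011  0.001  0.015] y -0.01
-65 24 x [-0.011  0.001  0.014] y -0.01
-60 22 x [-0.009  0.001  0.016] y -0.009
-55 30 x [-0.012  0.002  0.015] y -0.009
-50 20 x [-0.01   0.001  0.015] y -0.009
-45 21 x [-0.01   0.002  0.013] y -0.011
-40 6 x [-0.003  0.002  0.007] y -0.011
-25 10 x [-0.003  0.     0.007] y -0.005
-20 9 x [-0.003 -0.001  0.007] y -0.013
-15 11 x [0.055 0.056 0.059] y -0.002
-10 56 x [0.053 0.057 0.06 ] y 0.001
-5 8 x [0.053 0.054 0.054] y 0.003
start TCP px [164.10158412  81.87575062]
[-0.62793965 -0.02699137  2.04643691  0.17953622  0.98196971 -0.88481949]
```

View pics/start.png

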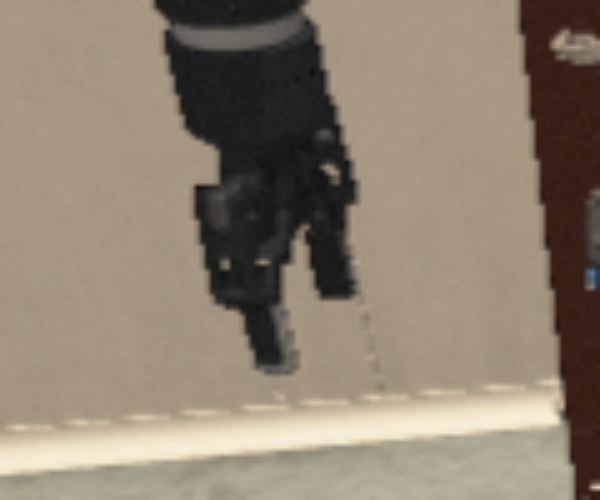

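The camera depth shows the real fingertips about 37 mm short of the reported TCP, both at 40 mm open and shut. The start picture agrees. The fingers therefore shut roughly 19 mm above the bar, in line with it, and moved nothing. I'll use the measured tip as the tool end: open, advance another 36 mm with a guard, and grip.

```bash
cat >> h.py <<'E'
DG=.0187+.036   # measured: tips are ~37 mm short of the reported TCP
E
python3 - <<'E'
from workcell import bot
from h import *
import cv2
ph=np.radians(12)
bot.grip(.04)
p,q=tcp(BAR,ph,d=DG)
hit=bot.movel(p,velocity=.08,guard=8)
st=bot.get_state();print(hit,st["position"]-p,st["ft_force"])
if not hit: bot.grip(0.0)
st=bot.get_state();print(st["clock"],st["position"]-p,st["ft_force"],st["grip_width"])
c=bot.read_camera("side")
cv2.imwrite("pics/side4.png",cv2.resize(c["color"][180:340,260:420],None,fx=3.7,fy=3.7,interpolation=cv2.INTER_CUBIC)[:,:,::-1])
E
```

```text
False [-1.37237884e-05  4.44835985e-05 -1.40971726e-04] [-0.90678061 -0.34765596 -0.59901589]
7.5 [-0.00019097 -0.00038576  0.00031921] [-3.4356007 -1.0135     1.8728774] 0.0076478664907658886
```

View pics/side4.png

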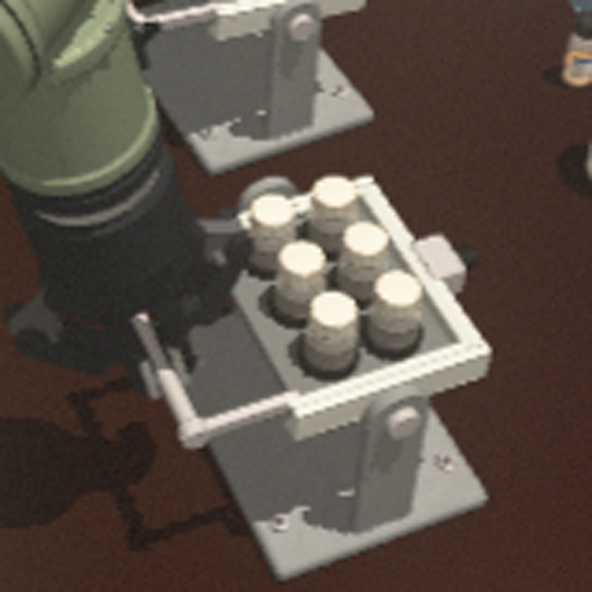

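Now it holds the bar: the width is non-zero and the bar sits between the fingers. Next is the tug of 5 mm, level, straight out.

Run:
```python
from workcell import bot
from h import *
p,q=tcp(BAR,np.radians(12),d=DG)
f0=bot.get_state()["ft_force"]
bot.movel(p-.0052*XA,velocity=.03)
bot.wait(.3)
st=bot.get_state();d=st["position"]-p;print("pull",-d@XA*1000,"F",(st["ft_force"]-f0)@XA,st["ft_force"],st["grip_width"])
bot.wait(.35)
st=bot.get_state();print((st["ft_force"]-f0)@XA,st["clock"])
c=bot.read_camera("side");X=pts(c)
import cv2
cv2.imwrite("pics/side5.png",cv2.resize(c["color"][180:340,260:420],None,fx=3.7,fy=3.7,interpolation=cv2.INTER_CUBIC)[:,:,::-1])
c=bot.read_camera("top");X=pts(c)
```

```text
pull 4.369788914165608 F 8.959979042487165 [4.82889794 1.35393164 1.89792381] 0.007864069056886733
8.687893090294985 8.525
```

View pics/side5.png

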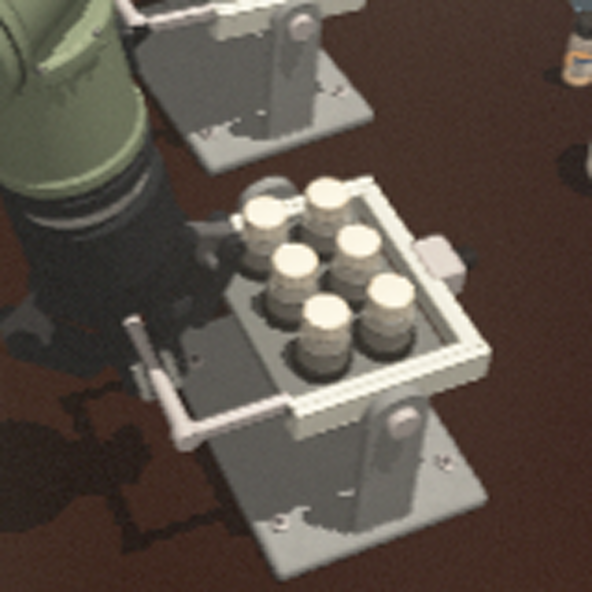

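Net pull is 5.0 N (about 4.2 mm), and the caps moved about 8 zoomed px ≈ 4 mm, level. I'll pull 1 mm more for margin, then let it home and start the swing.

```bash
cat >> h.py <<'E'
PIV=BAR+.1*XA; PIV[2]=.110
def arc(deg,r=.101):
    th=np.radians(deg); g=PIV+r*(-np.cos(th)*XA+np.sin(th)*Z)
    return tcp(g,np.radians(12-32*deg/180),d=DG)
E
python3 - <<'E'
from workcell import bot
from h import *
import cv2
p,q=tcp(BAR,np.radians(12),d=DG)
bot.movel(p-.0062*XA,velocity=.03); bot.wait(.4)
print(bot.get_state()["ft_force"])
bot.movel(p-.001*XA,velocity=.03)
print(bot.get_state()["ft_force"])
for deg in range(10,61,10):
    a,b=arc(deg)
    hit=bot.movel(a,velocity=.08,orientation=b,guard=25)
    st=bot.get_state();print(deg,hit,((st["position"]-a)*1000).round(1),st["ft_force"].round(1),round(st["grip_width"],4),round(st["clock"],2))
    if hit: break
c=bot.read_camera("side")
cv2.imwrite("pics/side6.png",cv2.resize(c["color"][140:340,250:450],None,fx=3,fy=3,interpolation=cv2.INTER_CUBIC)[:,:,::-1])
E
```

```text
[7.00905383 1.29914252 0.96228675]
[ 1.52178567 -0.63901227  2.33522734]
10 False [ 0.2 -0.3  0.1] [ 1.1 -1.9  3.5] 0.008 9.95
20 False [-0.2 -0.3 -0.3] [ 1.1 -2.9  2. ] 0.0081 10.31
30 False [-1.2 -0.4 -0.6] [-1.9 -3.9  2.5] 0.0076 10.67
40 False [-2.5 -0.5 -0.9] [-6.2 -4.4  5.4] 0.0077 11.03
50 False [-3.8 -0.6 -0.6] [-11.2  -5.7   9.9] 0.0079 11.38
60 False [-3.7 -0.7  1.2] [-12.8  -2.9  18.8] 0.008 11.73
```

View pics/side6.png

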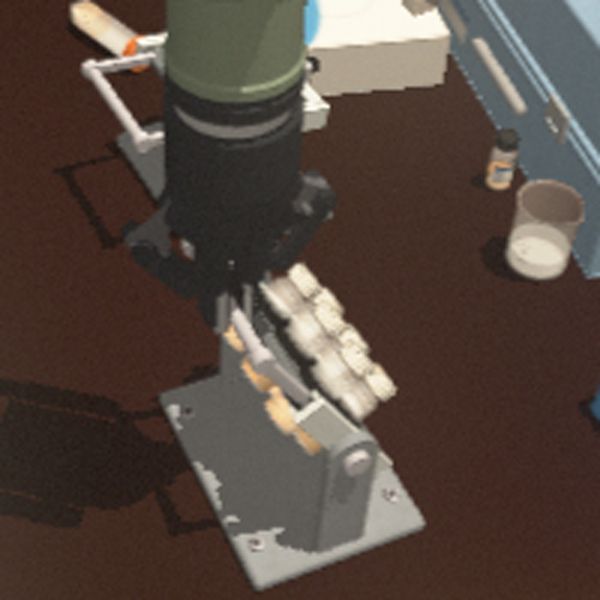

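The carrier is following. The tool is pushed radially outward (about 22 N), so my arc is a few mm too tight there. I'll continue with the radius corrected from the force.

```bash
cat > sw.py <<'E'
from workcell import bot
from h import *
import cv2
def swing(start,end,r,step=8):
    deg=start
    while True:
        a,b=arc(deg,r)
        bot.movel(a,velocity=.07,orientation=b)
        st=bot.get_state();th=np.radians(deg)
        rad=-np.cos(th)*XA+np.sin(th)*Z; tan=np.sin(th)*XA+np.cos(th)*Z
        F=st["ft_force"];Fr=F@rad
        print(deg,"r",round(r,4),((st["position"]-a)*1000).round(1),"Fr",round(Fr,1),"Ft",round(F@tan,1),"Fy",round(F@YA,1),round(st["grip_width"],4),round(st["clock"],2))
        if np.linalg.norm(F)>45: print("STOP");break
        r=r+np.clip((Fr+1.5)/6000,-.002,.003)
        if deg>=end: break
        deg=min(end,deg+step)
    return r
def snap(n):
    c=bot.read_camera("side")
    cv2.imwrite(f"pics/{n}.png",cv2.resize(c["color"][140:340,250:450],None,fx=3,fy=3,interpolation=cv2.INTER_CUBIC)[:,:,::-1])
E
python3 - <<'E'
from sw import *
r=swing(60,60,.104); r=swing(60,116,r); print(r); snap("side7")
E
```

```text
60 r 0.104 [-2.2 -0.3 -1.3] Fr 4.2 Ft -1.9 Fy -4.4 0.0077 12.03
60 r 0.1049 [-1.7 -0.2 -2. ] Fr -1.8 Ft -2.2 Fy -5.8 0.0077 12.28
68 r 0.1049 [-1.8 -0.  -1. ] Fr 5.4 Ft -1.8 Fy -3.5 0.0081 12.62
76 r 0.106 [-0.3  0.2 -0.4] Fr 3.2 Ft -1.0 Fy -3.3 0.0075 12.97
84 r 0.1068 [-0.2  0.3 -0.6] Fr 1.2 Ft -1.2 Fy -2.6 0.0078 13.31
92 r 0.1073 [-0.4  0.4 -0.5] Fr 1.4 Ft -2.0 Fy -1.5 0.0077 13.65
100 r 0.1078 [ 0.6  0.6 -0.3] Fr -0.8 Ft -0.9 Fy -0.2 0.0075 13.99
108 r 0.1079 [ 0.2  0.6 -0.1] Fr 1.4 Ft -1.5 Fy 0.8 0.0075 14.33
116 r 0.1084 [-0.2  0.6 -0.3] Fr 1.2 Ft -2.3 Fy 2.6 0.0079 14.68
0.10880284107743933
```

View pics/side7.png

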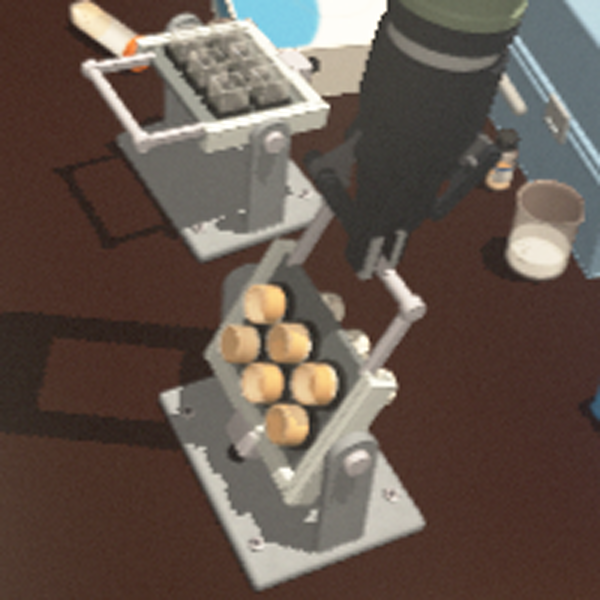

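Run:
```python
from sw import *
r=swing(124,172,.1088); print(r); snap("side8")
```

```text
124 r 0.1088 [ 0.2  0.7 -0.6] Fr -0.7 Ft -0.6 Fy 4.5 0.0075 15.08
132 r 0.1089 [-0.5  0.6 -0.5] Fr -2.2 Ft -0.4 Fy 3.5 0.0076 15.43
140 r 0.1088 [-0.8  0.6 -0.2] Fr -2.6 Ft -2.5 Fy 4.6 0.0075 15.78
148 r 0.1086 [-0.2  0.8 -0.4] Fr -2.4 Ft -0.3 Fy 5.3 0.0071 16.13
156 r 0.1085 [-0.5  0.8 -0.3] Fr -2.0 Ft -0.6 Fy 5.6 0.0071 16.48
164 r 0.1084 [-0.7  0.8 -0.1] Fr -3.0 Ft -1.3 Fy 5.7 0.0075 16.84
172 r 0.1082 [-0.8  0.8  0.1] Fr -3.0 Ft -2.1 Fy 5.7 0.0073 17.2
0.1079062453686586
```

View pics/side8.png

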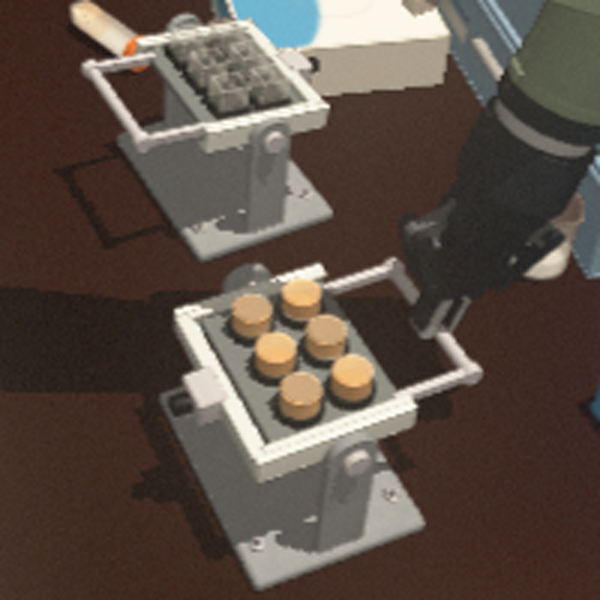

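The carrier is over, with the bar on the far side (395,270)-(475,375) and the cuvettes untouched. Next I'll measure the remaining tilt from the bar and frame heights.

```bash
cat > tilt.py <<'E'
from sw import *
def tilt():
  for n in("side","top"):
    c=bot.read_camera(n);X=pts(c);D=X-PIV;a=D@XA;y=D@YA;br=c["color"].mean(2)>130
    m=br&(abs(a)<.125)&(abs(y)<.075)&(abs(D[...,2])<.06)
    bar=m&(a>.085)&(abs(y)>.02)&(abs(y)<.048); fr=m&(abs(y)>.05)&(abs(a)<.05)&(D[...,2]<.03)
    arm=m&(a>.055)&(a<.095)&(abs(y)>.04)&(abs(y)<.058)
    print(n,"bar top z",np.median(X[bar][:,2]).round(4),"a",np.median(a[bar]).round(4),bar.sum(),"frame slope deg",np.degrees(np.polyfit(a[fr],X[fr][:,2],1)[0]).round(1),fr.sum(), "bar+arm slope", np.degrees(np.polyfit(a[arm],X[arm][:,2],1)[0]).round(1) if arm.sum()>9 else None)
E
python3 -c "
from tilt import *
tilt()"
```

```text
side bar top z 0.1174 a 0.1027 53 frame slope deg 2.7 717 bar+arm slope 2.4
top bar top z 0.1172 a 0.0915 5 frame slope deg 2.0 385 bar+arm slope 2.1
```

Within about 2-3° of fully inverted. I'll release with a small opening and back out along the tool axis.

Run:
```python
from tilt import *
bot.grip(.036)
st=bot.get_state();print(st["ft_force"],st["grip_width"],st["clock"])
a,b=arc(172,.108);_,z=quat(np.radians(12-32*172/180))
print(bot.movel(st["position"]-.06*z,velocity=.08,guard=10))
print(bot.movel(st["position"]-.14*z,velocity=.15,guard=15))
st=bot.get_state();print(st["ft_force"],st["clock"],st["position"])
tilt(); snap("side9")
c=bot.read_camera("top");cv2.imwrite("pics/top9.png",cv2.resize(c["color"][80:240,190:450],None,fx=3,fy=3,interpolation=cv2.INTER_CUBIC)[:,:,::-1])
```

```text
[ 0.31229397  0.5679674  -0.05321636] 0.03601281171261097 17.7333
False
False
[-0.43549585  0.36241295 -0.75048412] 19.325 [ 0.67120856 -0.11362324  0.20538272]
side bar top z 0.1171 a 0.1 52 frame slope deg 2.5 700 bar+arm slope 2.3
top bar top z 0.1181 a 0.0913 7 frame slope deg 1.9 382 bar+arm slope 3.9
```

View pics/side9.png

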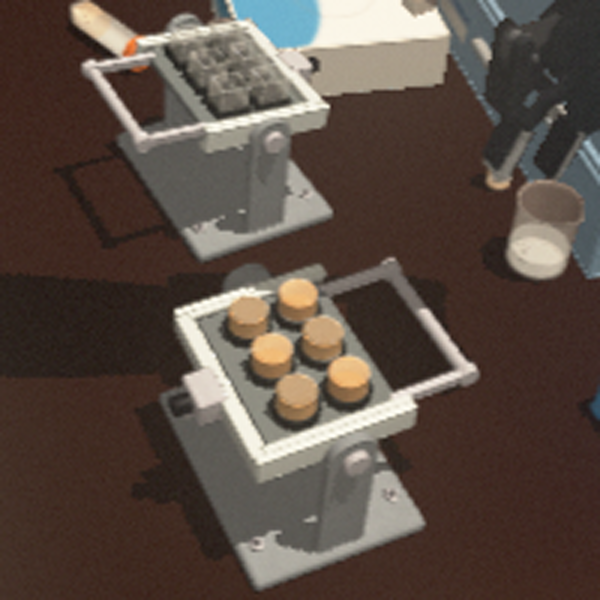

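View pics/top9.png

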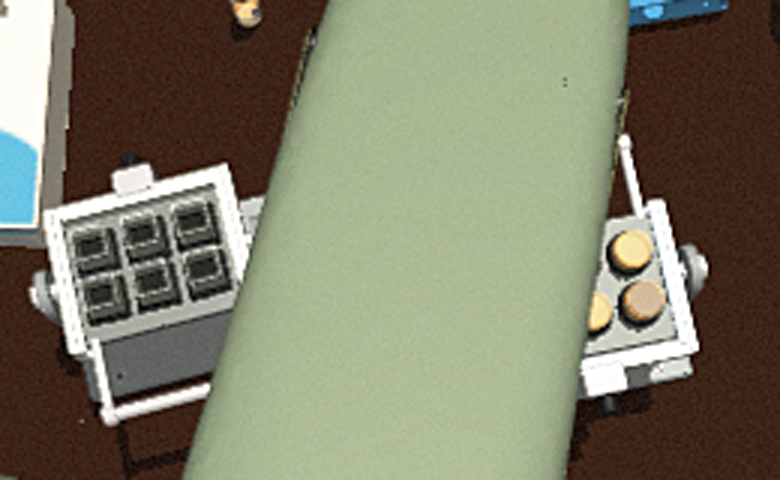

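The carrier is free and sprang back to its home radius (bar 100 mm from the axis, up from 103 mm). It's 2-3° from exactly inverted, the cuvettes are upright, and the wrist force is about 0. Handing in.

```bash
python3 -c "
from workcell import bot
bot.finish_job(); s=bot.get_state(); print(s['clock'],s['ft_force'])"
```

```text
the job is handed in; nothing more can be done
the job is handed in; nothing more can be done
```

The vial carrier was tugged against its latch, swung over and let go upside down. The cuvette carrier was never touched. I handed the job in at about 19.4 s on the robot's clock, and no verdict is reported.

- **Tug:** It held at about 5 N (about 4 mm) for 0.65 s, then about 7 N for 0.4 s. The pull was straight out and level, and the caps moved about 4 mm in the picture.
- **Swing:** I guided the bar over the top and adjusted the path from the wrist force. Then I opened the fingers to 36 mm and backed away without contact.
- **Last checks:** The vial carrier is 2–4° from exactly upside down (limit 14°). Its bar is back at 100 mm from the axis, so it is home on its latch. The cuvettes look upright in both views, and the wrist force is about 0.

Some things disagreed with what I expected:
- **Fingertips:** In the camera depth they sit about 37 mm short of the reported TCP. My first grip therefore closed above the bar without touching it, and I corrected for this using the measured tips.
- **Grip width:** It read about 7.6 mm on the 10 mm bar.
- **Arc radius:** The first part of the arc was too tight and pressed inward with about 22 N until I widened it. By the end the commanded radius was about 108 mm rather than 100 mm.

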